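Build the press-pack power stack in its clamp

ROBOT

A 7-joint arm with a two-finger parallel gripper is mounted at the origin on a cart in front of the work surface, level with it; the furniture and walls round the work are solid. World frame = base frame: x ahead of the robot, y to its left, z up, the work surface at z = 0. Lengths are in m, angles in rad, forces in N, time in s.
With the tool pointing down it reaches from about 0.35 to 0.775 m from the base axis. Payload 3.1 kg.
Tool frame: the origin (TCP) lies midway between the tips of the shut fingers; the grasp point (between the pads) lies 19 mm behind it; z points along the fingers, y is the line along which they close (so a half turn about z gives the same grasp; the last joint's range is limited). The gripper opens to 85 mm and grips with 20 to 120 N. Pads are 22 mm wide; open, the fingers measure 114 mm over their backs; the gripper's body (76 mm by 85 mm) begins 54 mm behind the grasp point. The pads swing forward as they close: fully open they stand 13 mm farther back than shut.
Start: joints at [-1.336, 0.311, 0.014, 1.512, -0.004, 1.319, -0.027], TCP at [0.15, 0.529, 0.231] pointing down, gripper open.
Joint ranges: [-2.7, 2.7], [-0.3, 1.91], [-1.27, 1.3], [0.12, 2.57], [-1.44, 4.58], [0.2, 2.03], [-3.05, 3.05]. Speed limits (rad/s): [2.79, 2.79, 3.14, 3.14, 3.14, 3.14, 3.14].

INTERFACE

Orientations are given as [roll, pitch, yaw] about the fixed x, y, z axes, in that order (R = Rz(yaw) Ry(pitch) Rx(roll)).
In Python, from cell import r gives the robot as it stands.
- The arm moves only by the shell command python3 -m crank 'ROWS' [FORCE]. ROWS is a JSON object whose one key "series" holds a list of rows, each a list of 7 numbers: the shift along the world's x, y, z in units of 40 mm (1.0 is 40 mm), then the turn, a rotation vector about the world's x, y, z in units of 5 degrees (1.0 is 5 degrees), then the opening, from 0 (shut) to 1 (fully open). In form: {"series": [[tx, ty, tz, wx, wy, wz, grip], ...]}. A call has exactly 5 rows; each row shifts and turns the commanded pose from where the row before left it; what a row does not reach is not made up. A row lasts 1/12 s, in which the tool goes at most 41.7 mm and 7.16 degrees, less where a joint would pass 70% of its speed; a pose out of reach is approached as far as the arm can. A call is refused whole if a number of a shift passes 1 or a number of a turn 1, either way. A call with a gripper value outside its range is refused whole. The fingers move at their own pace and stop on an object; FORCE is the grip in N (left out, the last holds). Time passes only in rows, so rows that do not move let the fingers close, or fill a call up. It gives the time, the measured TCP pose, the force, the opening and the grip force at its end, in the units of the state.
- r.get_obs(): the state, without advancing time (a new reading comes with each control period).
- r.capture(name): name is "side" or "top"; returns a dict with "image" (400x640x3 uint8, red, green, blue), "fx", "fy", "cx", "cy" (pixels), "R" (3x3) and "t" (3): a world point X has camera coordinates R X + t. Camera axes: x right, y down, z forward; pixel columns grow to the right and rows downward; lengths in m; the calibration is good to about 2 mm. A picture is of the moment at which its call begins. There is no depth.
- r.job_done(): hands the job in; it is judged then, once.
The state is a dict: "clock": time; "joint_pos": joint angles; "dq": joint speeds; "tau": joint torques, N m; "position": TCP position; "tcp_rot": TCP orientation; "ft_force": force on the tool from outside, world axes, zero at the start; "moment": the same for the moment, N m; "finger_gap": finger opening in m; "finger_force": force on a finger pad.
Only numpy, scipy, OpenCV 4.12 (cv2) and the standard library are available. Lean on these libraries where they do the work, as an engineer would, in place of code of your own. Each camera call takes 0.05 s, during which the arm holds its last target. There are 200 camera calls.

TASK

Build up the power device stack on the clamp base, threading the long parts over its two upright studs: first the flat-topped cooling plate, flat on the base, then the round ceramic disc centred on it between the studs, then the finned block with its fins up, and last the steel clamping bar. Every part must lie flat and squarely on the one below, and be let go.

Things in the scene. Friction and masses are not known exactly. Their poses are not given: they have to be found in the camera images.
- clamp_base: Black plate 130 x 54 x 12 mm, fixed on the bench, with two upright bare steel studs of 8 mm diameter, pointed over the last 8 mm. Origin: centre of its underside. x runs along the plate, z up. The studs stand at x = +38 and -38 mm (y = 0); the plate's top is 12 mm and the stud tips are 82 mm above the origin. It may be found turned by some yaw.
- cooling_plate: Flat-topped grey metal block 104 x 44 x 18 mm with two 15 mm through holes at x = +38 and -38 mm, and two short brass hose barbs standing 10 mm out of its +x end. Lies loose on the bench, flat side up, 0.25 kg. Origin: centre of the underside; x along its length, z up. Grip across the 44 mm width (y). It may be turned end for end in the stack. Goes first, on the clamp base's top.
- power_disc: Round white ceramic disc with copper faces, 42 mm diameter, 14 mm high, no hole, 0.12 kg, lying flat on the bench; the white grippable rim reaches from 2 to 12 mm height, the copper faces are 34 mm across. Origin: centre of the underside, z up. Goes second, on the middle of the cooling plate.
- finned_block: Grey metal heat sink 104 x 44 mm, 18 mm high: a 6 mm foot with two 15 mm through holes at x = +38 and -38 mm, and on its middle 56 mm a 12 mm higher part with upright fins either side of a flat centre pad. Lies loose, fins up, 0.2 kg. Origin: centre of the underside; x along its length, z up. Grip across the 44 mm width (y) at the middle. May be turned end for end. Goes third, on the disc.
- clamp_bar: Dark steel bar 104 x 26 x 10 mm with two 15 mm through holes at x = +38 and -38 mm and a round boss, 18 mm diameter and 4 mm high, on the middle of its top. Lies loose, boss up, 0.18 kg. Origin: centre of the underside; x along its length, z up. Grip across the 26 mm width (y). May be turned end for end. Goes last, on the finned block's centre pad.
- heat_lamp: Obstacle, fixed and always in the same place, left of the task's parts: a rough cone about 120 mm in radius at its foot and 0.33 m high, with an upright rod on its axis up to 0.62 m. Origin: on the axis, at the bench. A fixed instrument box, 150 mm high, stands behind and to the right of the parts: 0.53 m and more ahead of the robot, 0.32 m and more to its right.
Not all that is in view belongs to the job. Of the things that look like the clamp_bar, the smaller one is meant.

How it is judged:
By the outcome, as a careful person would: the job done as asked, in the order asked, and still so for the second after the job is handed in, with the robot touching nothing.
It also fails if it takes over 120 s, if anything falls off the work surface, if the arm or the gripper's body presses on something with over 40 N, if the wrist force passes 120 N, or if a joint passes its speed limit or range.

## Working session

There is one attempt and no reset: what is moved stays moved. The work goes in short steps, Python scripts to look and compute and a shell command to move; the robot and the scene stay as the last step left them, time stands still between calls to the robot, and variables do not carry over. Pictures are saved under pics/ and viewed, at most 14 in all, crops included, and the job is handed in when it is done.

```bash
ls; mkdir -p pics
python3 - <<'E'
from cell import r
import cv2,numpy as np
for n in("top","side"):
    c=r.capture(n);cv2.imwrite(f"pics/{n}0.png",c["image"][:,:,::-1])
    print(n,c["fx"],c["fy"],c["cx"],c["cy"],np.round(c["R"],4).tolist(),np.round(c["t"],4).tolist())
o=r.get_obs();print(o)
E
```

```text
pics
top 407.87167305950004 407.87167305950004 322.2453312510932 202.91736772868512 [[0.014, -0.9997, -0.0201], [-0.9823, -0.01, -0.1872], [0.1869, 0.0224, -0.9821]] [-0.1724, 0.5435, 0.7945]
side 405.205980352749 405.205980352749 309.17102066220104 206.61760589872992 [[-0.9138, 0.4062, -0.0051], [0.3357, 0.748, -0.5725], [-0.2288, -0.5248, -0.8199]] [0.5648, -0.047, 1.0118]
{'clock': 0.1, 'joint_pos': array([-1.33567525,  0.31162557,  0.01398603,  1.51287698, -0.00441963,
        1.31921762, -0.02718126]), 'dq': array([-0.00016553, -0.00129832,  0.00123368, -0.00344398, -0.00099991,
        0.00295857, -0.00117743]), 'tau': array([ 5.63854937e-04, -3.80861521e+01,  1.46606108e-01, -2.31243467e+01,
        1.23851735e-02,  8.17232329e-03,  6.10566914e-06]), 'position': array([0.15011325, 0.52844208, 0.2303487 ]), 'tcp_rot': array([-3.13949710e+00,  6.68653624e-05,  2.86486872e+00]), 'ft_force': array([-0.32641855,  0.28610277, -0.46871063]), 'moment': array([ 0.01527157, -0.04000516, -0.0037611 ]), 'finger_force': 0.0, 'finger_gap': 0.08532337353497722}
```

View pics/top0.png

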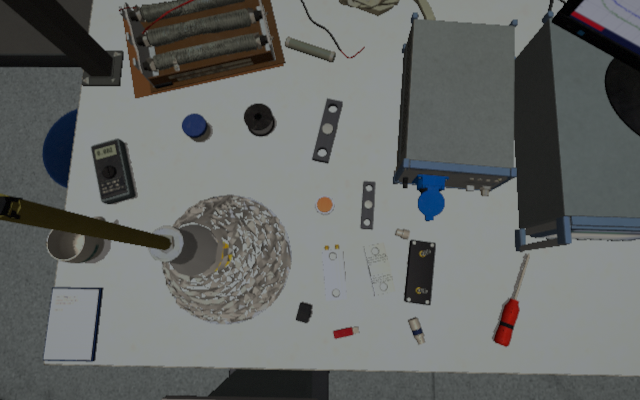

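View pics/side0.png

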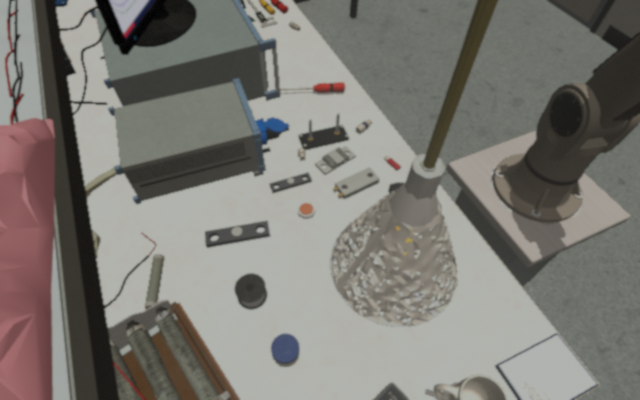

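```bash
cat > h.py <<'E'
from cell import r
import cv2,numpy as np
def ray(c,u,v,z):
    R=np.array(c["R"]);t=np.array(c["t"]);C=-R.T@t
    d=R.T@np.array([(u-c["cx"])/c["fx"],(v-c["cy"])/c["fy"],1.]);return C+d*(z-C[2])/d[2]
def proj(c,X):
    p=(np.array(X)@np.array(c["R"]).T+np.array(c["t"]));return np.c_[p[...,0]/p[...,2]*c["fx"]+c["cx"],p[...,1]/p[...,2]*c["fy"]+c["cy"]]
def crop(c,x0,y0,x1,y1,s,f):
    cv2.imwrite(f,cv2.resize(c["image"][y0:y1,x0:x1,::-1],None,fx=s,fy=s,interpolation=cv2.INTER_CUBIC))
E
python3 - <<'E'
from h import *
c=r.capture("top");s=r.capture("side")
for q in(c,s):print("cam",-np.array(q["R"]).T@q["t"])
for n,u,v,z in[("lampfoot",228,258,0),("footL",162,258,0),("footR",291,258,0),("cool",334,272,.018),("disc",324,205,.014),("fin",378,268,.012),("bar",368,205,.01),("big",327,130,.01),("base",420,272,.012)]:print(n,ray(c,u,v,z).round(3))
crop(c,290,170,450,290,5,"pics/t1.png");crop(s,260,110,390,220,6,"pics/s1.png")
E
```

```text
cam [ 0.38770877 -0.18466465  0.87854697]
cam [0.76333472 0.33676847 0.80551509]
lampfoot [0.432 0.036 0.   ]
footL [0.431 0.179 0.   ]
footR [ 0.434 -0.099  0.   ]
cool [ 0.406 -0.192  0.018]
disc [ 0.548 -0.169  0.014]
fin [ 0.415 -0.284  0.012]
bar [ 0.549 -0.264  0.01 ]
big [ 0.72  -0.173  0.01 ]
base [ 0.408 -0.371  0.012]
```

View pics/t1.png

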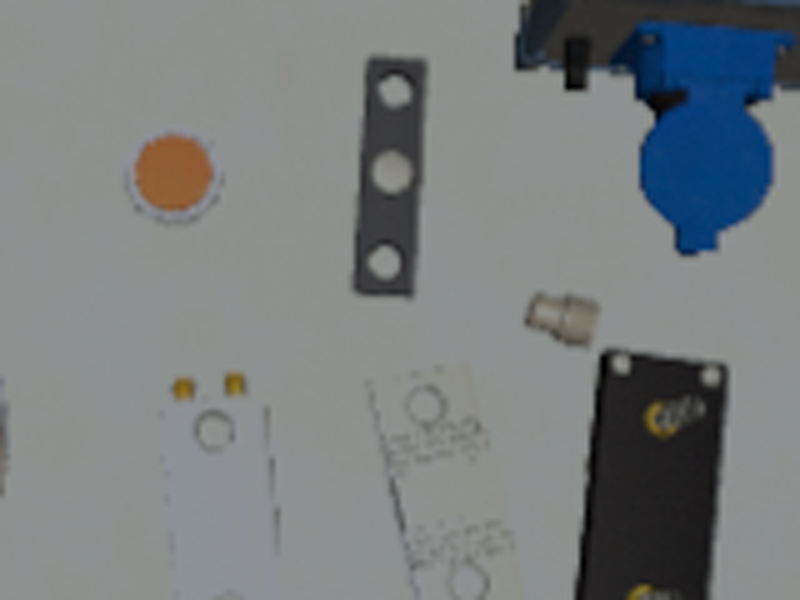

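View pics/s1.png

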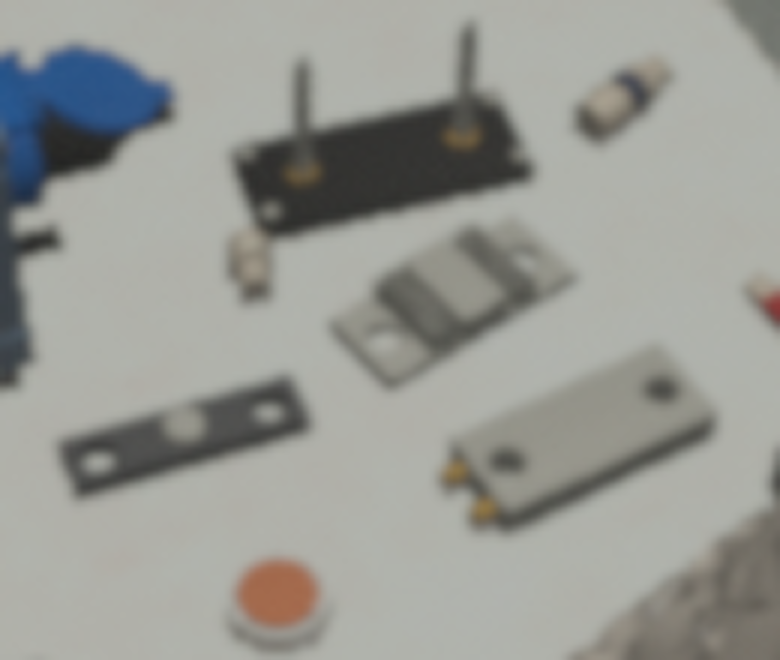

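```bash
cat > fit.py <<'E'
from h import *
from scipy.optimize import least_squares
T=lambda x,y:("t",290+(x+.5)/5-.5,170+(y+.5)/5-.5)
S=lambda x,y:("s",260+(x+.5)/6-.5,110+(y+.5)/6-.5)
h=.038
P={"cool":([T(214,431),S(508,460),S(661,389)],[(h,0,.018),(h,0,.018),(-h,0,.018)],(.406,-.19,0)),
"fin":([T(426,404),T(468,581),S(383,341),S(528,259)],[(h,0,.006),(-h,0,.006)]*2,(.415,-.28,0)),
"bar":([T(396,91),T(384,262),T(393,172),S(98,461),S(268,411),S(184,424)],[(h,0,.01),(-h,0,.01),(0,0,.014)]*2,(.55,-.26,0)),
"disc":([T(174,172),S(278,594)],[(0,0,.014)]*2,(.55,-.17,0)),
"base":([T(697,410),S(303,62),S(470,25),S(302,172),S(463,135)],[(h,0,.08),(h,0,.08),(-h,0,.08),(h,0,.012),(-h,0,.012)],(.41,-.37,0))}
c={"t":r.capture("top"),"s":r.capture("side")}
for n,(px,m,x0) in P.items():
    m=np.array(m)
    def f(p):
        a=p[2];X=np.c_[p[0]+np.cos(a)*m[:,0]-np.sin(a)*m[:,1],p[1]+np.sin(a)*m[:,0]+np.cos(a)*m[:,1],m[:,2]]
        return np.concatenate([(proj(c[q[0]],X[i:i+1])[0]-q[1:]) for i,q in enumerate(px)]+[[1e-3*a]])
    s=least_squares(f,x0);print(n,s.x[:2].round(4),np.degrees(s.x[2]).round(1),s.fun[:-1].reshape(-1,2).round(1).tolist())
for u,v,z in[(170,243,.33),(10,207,.62)]:print("lamp",ray(c["t"],u,v,z))
print(proj(c["s"],[[.43,.05,.33],[.43,.05,0]]))
crop(c["t"],305,230,445,310,5.7,"pics/t2.png")
E
python3 fit.py
```

```text
cool [ 0.4019 -0.1917] 5.7 [[-0.0, -0.4], [0.2, -0.1], [0.3, -0.2]]
fin [ 0.4155 -0.2857] 12.3 [[-0.2, -0.2], [-0.5, 0.1], [0.6, -0.8], [-0.8, -0.1]]
bar [ 0.5517 -0.2626] -3.9 [[-0.3, -0.9], [-0.1, -0.7], [-0.6, -0.4], [0.4, -1.2], [0.8, -1.1], [0.5, -0.2]]
disc [ 0.5507 -0.169 ] 0.0 [[-0.3, -0.4], [0.2, -0.5]]
base [ 0.4096 -0.3712] -6.3 [[0.2, -0.9], [0.3, -0.3], [0.3, -0.4], [0.5, 0.2], [0.1, 0.2]]
lamp [0.43476377 0.03329945 0.33      ]
lamp [0.43212001 0.02557572 0.62      ]
[[434.36076706 171.00647731]
 [396.94619698 268.15193109]]
```

View pics/t2.png

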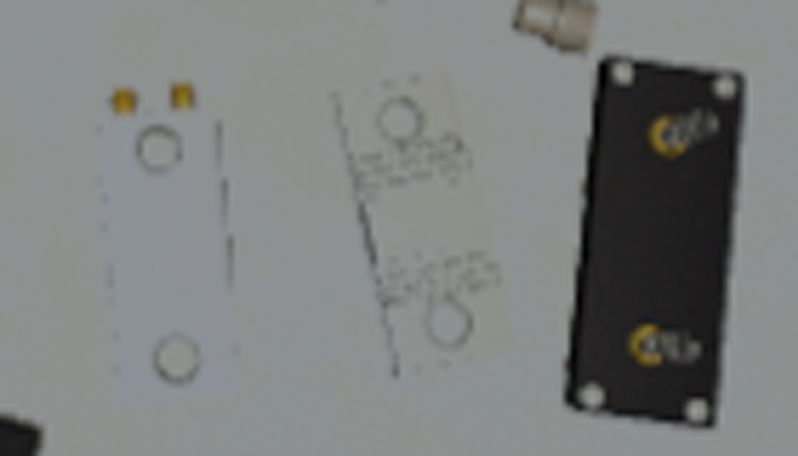

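```bash
python3 -m crank '{"series": [[-0.1,-0.6,0.6,0,0,-1,1],[-0.1,-0.6,0.6,0,0,-1,1],[-0.1,-0.6,0.6,0,0,-1,1],[-0.1,-0.6,0.6,0,0,-1,1],[-0.1,-0.6,0.6,0,0,-1,1]]}'
python3 -m crank '{"series": [[-0.1,-0.6,0.4,0,0,-1,1],[-0.1,-0.6,0.4,0,0,-1,1],[-0.1,-0.6,0.4,0,0,-1,1],[-0.1,-0.6,0.4,0,0,-1,1],[-0.1,-0.6,0.4,0,0,-1,1]]}'
python3 -c "from cell import r;o=r.get_obs();print(o['joint_pos'].round(2))"
```

```text
clock: 0.72
position: [0.1301, 0.4077, 0.3523]
tcp_rot: [-3.141, 0.0, 2.424]
ft_force: [-0.8, 0.2, 0.6]
finger_gap: 0.0855
finger_force: 0.0
clock: 1.13
position: [0.11, 0.2876, 0.4321]
tcp_rot: [3.141, -0.0, 1.988]
ft_force: [-1.0, -1.0, -0.2]
finger_gap: 0.0856
finger_force: 0.0
[-1.32 -0.22  0.05  1.58  0.01  1.78 -0.86]
```

```bash
python3 -m crank '{"series": [[0.5,-0.5,0,0,0,-1,1],[0.5,-0.5,0,0,0,-1,1],[0.5,-0.5,0,0,0,-1,1],[0.5,-0.5,0,0,0,-1,1],[0.5,-0.5,0,0,0,-1,1]]}'
python3 -c "from cell import r;o=r.get_obs();print(o['joint_pos'].round(2))"
```

```text
clock: 1.55
position: [0.2109, 0.1878, 0.4315]
tcp_rot: [3.141, -0.001, 1.552]
ft_force: [0.9, 0.6, -1.0]
finger_gap: 0.0853
finger_force: 0.0
[-1.08 -0.29  0.19  1.63  0.06  1.79 -0.9 ]
```

```bash
python3 -m crank '{"series": [[0.5,-0.8,0,0,0,-1,1],[0.4,-0.8,0,0,0,-1,1],[0.4,-0.8,0,0,0,-1,1],[0.3,-0.8,0,0,0,-1,1],[0.2,-0.8,0,0,0,-1,1]]}'
python3 -c "from cell import r;o=r.get_obs();print(o['joint_pos'].round(2))"
```

```text
clock: 1.97
position: [0.2801, 0.0333, 0.4313]
tcp_rot: [3.141, -0.0, 1.13]
ft_force: [1.1, -0.1, 0.1]
finger_gap: 0.0857
finger_force: 0.0
[-0.46 -0.29  0.19  1.63  0.05  1.79 -0.71]
```

```bash
python3 -m crank '{"series": [[0,-0.9,0,0,0,-1,1],[0,-0.9,0,0,0,-1,1],[-0.1,-0.9,0,0,0,-1,1],[-0.1,-0.9,0,0,0,-1,1],[-0.1,-0.9,0,0,0,-1,1]]}'
python3 -m crank '{"series": [[0.2,-0.5,0,0,0,-1,1],[0.5,-0.2,0,0,0,-1,1],[0.8,0,0,0,0,-1,1],[0.8,0,-0.4,0,0,-1,1],[0.8,0,-0.8,0,0,-1,1]]}'
python3 -c "from cell import r;o=r.get_obs();print(o['joint_pos'].round(2))"
```

```text
clock: 2.38
position: [0.2666, -0.1467, 0.4315]
tcp_rot: [3.141, -0.001, 0.695]
ft_force: [1.0, -0.2, 0.5]
finger_gap: 0.0854
finger_force: 0.0
clock: 2.8
position: [0.3923, -0.1737, 0.3881]
tcp_rot: [3.137, -0.007, 0.259]
ft_force: [0.9, -0.3, 0.7]
finger_gap: 0.0852
finger_force: 0.0
[-0.02  0.01  0.4   1.49 -0.    1.63 -0.93]
```

```bash
python3 -m crank '{"series": [[0,0,-0.7,0,0,-0.9,0.75],[0,-0.1,-0.8,0,0,-0.9,0.75],[0,-0.1,-0.8,0,0,0,0.75],[0,-0.1,-0.8,0,0,0,0.75],[0,-0.1,-0.8,0,0,0,0.75]]}' 
python3 -m crank '{"series": [[0,0,-0.8,0,0,0,0.75],[0,0,-0.8,0,0,0,0.75],[0,0,-0.7,0,0,0,0.75],[0,0,0,0,0,0,0.75],[0,0,0,0,0,0,0.75]]}'
```

```text
clock: 3.22
position: [0.3888, -0.1887, 0.2285]
tcp_rot: [3.141, -0.001, 0.107]
ft_force: [0.9, -0.5, 0.2]
finger_gap: 0.0639
finger_force: 0.0
clock: 3.63
position: [0.3879, -0.1882, 0.1372]
tcp_rot: [-3.14, 0.003, 0.106]
ft_force: [0.9, 1.2, 0.4]
finger_gap: 0.064
finger_force: 0.0
```

```bash
python3 -m crank '{"series": [[0.2,-0.1,-0.7,0,0,0,0.75],[0.15,0,-0.7,0,0,0,0.75],[0,0,-0.7,0,0,0,0.75],[0,0,-0.7,0,0,0,0.75],[0,0,0,0,0,0,0.75]]}'
python3 - <<'E'
from h import *
s=r.capture("side");crop(s,280,110,410,220,5,"pics/s2.png");o=r.get_obs();print(o["position"],o["tcp_rot"])
E
```

```text
clock: 4.05
position: [0.4014, -0.1915, 0.0239]
tcp_rot: [-3.139, 0.005, 0.107]
ft_force: [-1.2, -0.6, -0.7]
finger_gap: 0.0636
finger_force: 0.0
[ 0.40274498 -0.1923349   0.02584484] [-3.14060044e+00  2.08930520e-03  1.06934242e-01]
```

View pics/s2.png

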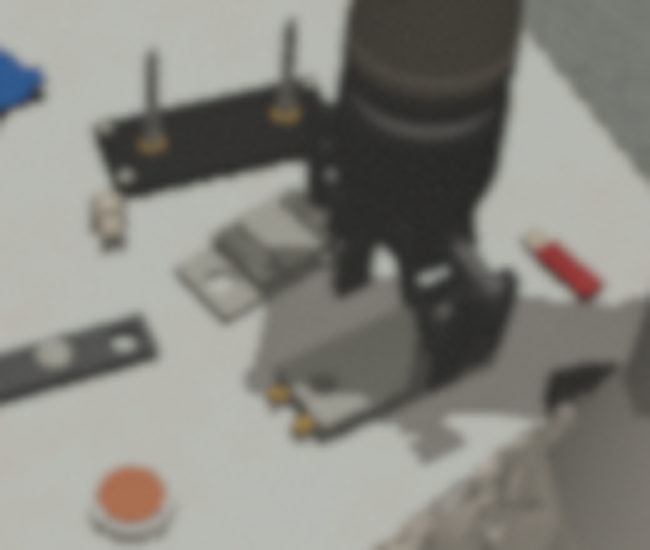

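The gripper straddles the cooling plate (fingers at crop ~(350,270) and (460,330), plate between them). Descend and close.

```bash
python3 -m crank '{"series": [[0,0,-0.3,0,0,0,0.75],[0,0,-0.3,0,0,0,0.75],[0,0,0,0,0,0,0.75],[0,0,0,0,0,0,0.2],[0,0,0,0,0,0,0]]}' 60
python3 -m crank '{"series": [[0,0,0,0,0,0,0],[0,0,0,0,0,0,0],[0,0,0,0,0,0,0],[0,0,0,0,0,0,0],[0,0,0,0,0,0,0]]}'
```

```text
clock: 4.52
position: [0.4051, -0.1931, 0.0044]
tcp_rot: [3.141, -0.004, 0.107]
ft_force: [-0.5, 1.0, 3.6]
finger_gap: 0.0421
finger_force: 61.3
clock: 4.93
position: [0.4051, -0.1932, 0.0044]
tcp_rot: [3.14, -0.004, 0.107]
ft_force: [-0.7, 0.8, 6.0]
finger_gap: 0.043
finger_force: 61.5
```

```bash
python3 -m crank '{"series": [[0,0,0.6,0,0,0,0],[0,0,0.7,0,0,0,0],[0,0,0.7,0,0,0,0],[0,0,0.7,0,0,0,0],[0,-0.3,0.4,0,0,-0.5,0]]}'
python3 -m crank '{"series": [[0.1,-0.9,0,0,0,-0.5,0],[0.1,-0.9,0,0,0,-0.5,0],[0,-0.9,0,0,0,-0.5,0],[0,-0.9,0,0,0,-0.5,0],[0,-0.5,0,0,0,0,0]]}'
python3 -m crank '{"series": [[0,0,0,0,0,0,0],[0,0,0,0,0,0,0],[0,0,0,0,0,0,0],[0,0,0,0,0,0,0],[0,0,0,0,0,0,0]]}'
python3 - <<'E'
from h import *
s=r.capture("side");crop(s,250,70,380,180,6,"pics/s3.png");s=r.capture("top");crop(s,350,200,480,310,6,"pics/t3.png");o=r.get_obs();print(o["position"],o["tcp_rot"],o["finger_gap"])
E
```

```text
clock: 5.35
position: [0.405, -0.2031, 0.13]
tcp_rot: [-3.141, -0.006, 0.066]
ft_force: [1.1, -0.2, -2.4]
finger_gap: 0.0421
finger_force: 62.5
clock: 5.77
position: [0.4099, -0.3742, 0.1278]
tcp_rot: [3.136, -0.002, -0.117]
ft_force: [-0.5, -0.6, -2.3]
finger_gap: 0.0422
finger_force: 62.5
clock: 6.18
position: [0.4117, -0.3668, 0.126]
tcp_rot: [-3.14, -0.0, -0.109]
ft_force: [0.4, -0.5, -2.1]
finger_gap: 0.0424
finger_force: 62.5
[ 0.41151647 -0.36737745  0.12601264] [-3.14091274e+00 -3.07263014e-04 -1.09578100e-01] 0.042343920708513595
```

View pics/s3.png

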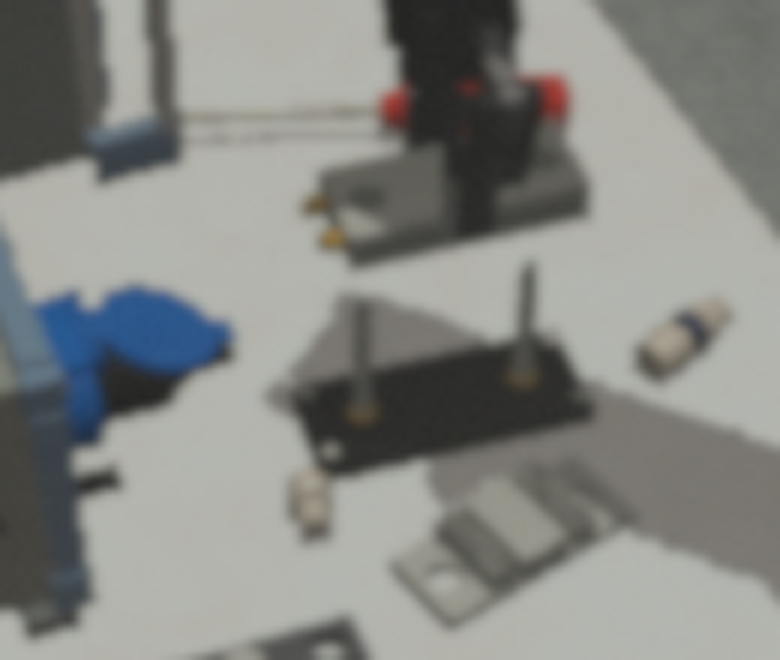

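```bash
cat > fs.py <<'E'
from h import *
from scipy.optimize import least_squares
def fit(c,x0,y0,s,px,m,guess):
    m=np.array(m,float);px=np.array([[x0+(a+.5)/s-.5,y0+(b+.5)/s-.5] for a,b in px])
    def f(p):
        a=p[2];X=np.c_[p[0]+np.cos(a)*m[:,0]-np.sin(a)*m[:,1],p[1]+np.sin(a)*m[:,0]+np.cos(a)*m[:,1],m[:,2]]
        return (proj(c,X)-px).ravel()
    q=least_squares(f,guess);print(q.x[:2].round(4),np.degrees(q.x[2]).round(1),(q.fun.reshape(-1,2)).round(1).tolist())
E
python3 - <<'E'
from fs import *
c=r.capture("side")
for dz in(0,.003):
  b=.1216+dz
  fit(c,250,70,6,[(355,267),(589,213),(322,176),(348,249)],[(.052,.022,b),(-.052,.022,b),(.052,-.022,b+.018),(.052,.022,b+.018)],[.41,-.37,0])
E
```

```text
[ 0.4102 -0.368 ] -4.0 [[-0.2, 1.4], [0.1, 0.4], [-0.8, -0.5], [0.9, -1.3]]
[ 0.4116 -0.3649] -3.9 [[-0.2, 1.4], [0.2, 0.4], [-0.9, -0.6], [0.9, -1.3]]
```

View pics/t3.png

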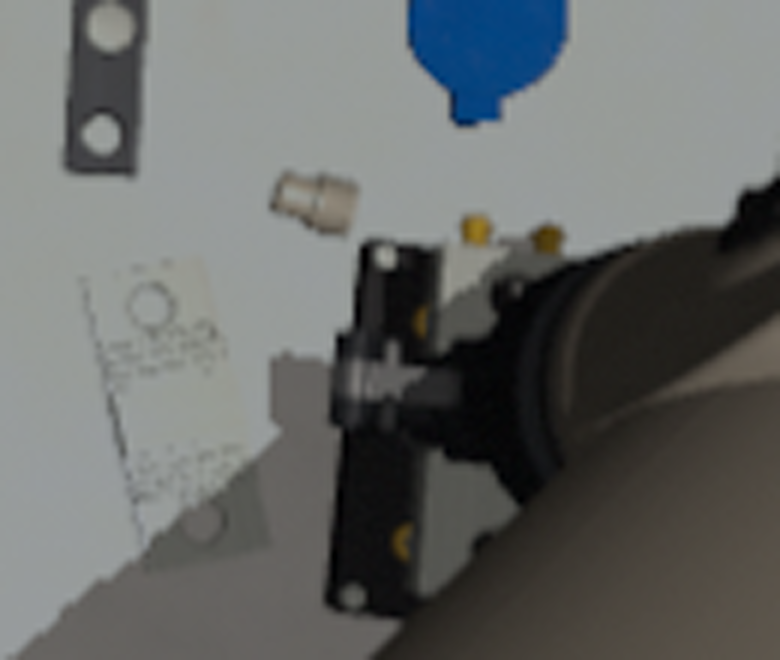

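```bash
python3 -m crank '{"series": [[0,-0.1,0,0,0,0,0],[0,0,-0.4,0,0,0,0],[0,0,-0.4,0,0,0,0],[0,0,0,0,0,0,0],[0,0,0,0,0,0,0]]}'
python3 -m crank '{"series": [[0,0,-0.3,0,0,0,0],[0,0,-0.3,0,0,0,0],[0,0,-0.3,0,0,0,0],[0,0,0,0,0,0,0],[0,0,0,0,0,0,0]]}'
python3 - <<'E'
from h import *
s=r.capture("side");crop(s,270,90,370,160,8,"pics/s4.png");o=r.get_obs();print(o["position"],o["ft_force"],o["moment"])
E
```

```text
clock: 6.75
position: [0.4103, -0.3721, 0.0932]
tcp_rot: [-3.14, 0.002, -0.112]
ft_force: [-0.6, -0.3, -1.5]
finger_gap: 0.0422
finger_force: 62.4
clock: 7.17
position: [0.4101, -0.372, 0.0565]
tcp_rot: [-3.14, 0.002, -0.112]
ft_force: [0.3, 0.5, -1.6]
finger_gap: 0.0423
finger_force: 62.5
[ 0.41067088 -0.37266131  0.05739246] [ 0.61997006  0.01727754 -1.24772516] [ 0.00968974  0.03164292 -0.00042298]
```

View pics/s4.png

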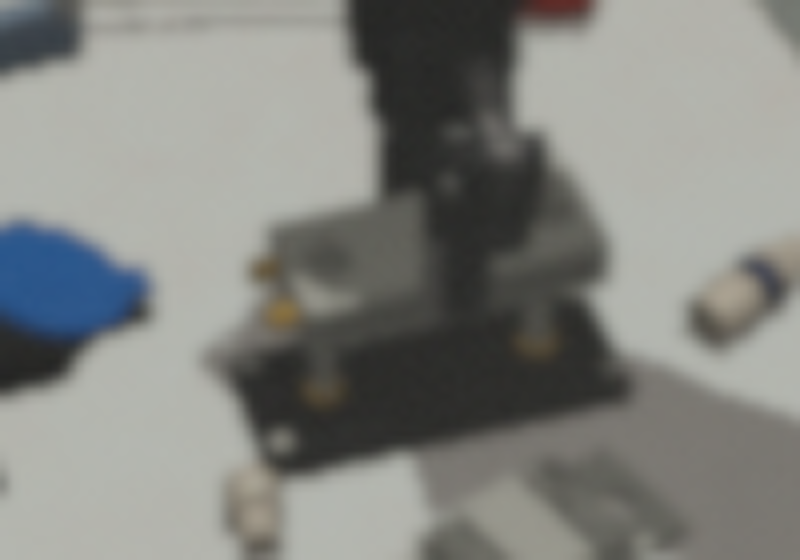

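Both studs enter under the plate with no side force; going on down.

```bash
python3 -m crank '{"series": [[0,0,-0.3,0,0,0,0],[0,0,-0.3,0,0,0,0],[0,0,-0.3,0,0,0,0],[0,0,0,0,0,0,0],[0,0,0,0,0,0,0]]}'
python3 -m crank '{"series": [[0,0,-0.1,0,0,0,0],[0,0,0,0,0,0,0],[0,0,0,0,0,0,0],[0,0,0,0,0,0,0],[0,0,0,0,0,0,0]]}'
```

```text
clock: 7.63
position: [0.41, -0.3721, 0.0204]
tcp_rot: [-3.14, 0.003, -0.112]
ft_force: [-0.5, -0.3, -0.6]
finger_gap: 0.0423
finger_force: 62.4
clock: 8.05
position: [0.4112, -0.373, 0.0183]
tcp_rot: [3.141, -0.001, -0.112]
ft_force: [-0.3, 0.5, -2.9]
finger_gap: 0.0425
finger_force: 62.5
```

```bash
python3 -m crank '{"series": [[0,0,-0.05,0,0,0,0],[0,0,0,0,0,0,0],[0,0,0,0,0,0,0],[0,0,0,0,0,0,0],[0,0,0,0,0,0,0]]}'
python3 -m crank '{"series": [[0,0,-0.03,0,0,0,0],[0,0,0,0,0,0,0],[0,0,0,0,0,0,0],[0,0,0,0,0,0,0],[0,0,0,0,0,0,0]]}'
```

```text
clock: 8.47
position: [0.4115, -0.3732, 0.0165]
tcp_rot: [3.141, -0.001, -0.112]
ft_force: [0.0, 0.4, 2.8]
finger_gap: 0.0422
finger_force: 63.0
clock: 8.88
position: [0.4115, -0.3732, 0.0165]
tcp_rot: [3.141, -0.002, -0.112]
ft_force: [-2.2, 2.3, 9.9]
finger_gap: 0.0422
finger_force: 64.0
```

```bash
python3 -m crank '{"series": [[0,0,0.05,0,0,0,0.7],[0,0,0,0,0,0,0.7],[0,0,0.3,0,0,0,0.7],[0,0,0.8,0,0,0,0.7],[0,0,0.8,0,0,0,0.7]]}'
python3 -m crank '{"series": [[0,0,0.8,0,0,0,0.7],[0.3,0.5,0.8,0,0,0,0.7],[0.8,0.8,0,0,0,0,0.7],[0.8,0.8,0,0,0,0,0.7],[0.8,0.8,0,0,0,0,0.7]]}'
python3 -m crank '{"series": [[0.7,0.8,0,0,0,0,0.7],[0.1,0.8,0,0,0,0,0.7],[0,0.6,0,0,0,0,0.7],[0,0,0,0,0,0,0.7],[0,0,0,0,0,0,0.7]]}'
python3 - <<'E'
from h import *
s=r.capture("side");crop(s,260,90,380,190,6,"pics/s5.png")
E
```

```text
clock: 9.3
position: [0.4097, -0.3715, 0.0924]
tcp_rot: [-3.14, 0.004, -0.112]
ft_force: [1.5, -0.7, -0.2]
finger_gap: 0.06
finger_force: 0.0
clock: 9.72
position: [0.5125, -0.2636, 0.1585]
tcp_rot: [3.141, -0.003, -0.114]
ft_force: [0.5, -0.7, -0.4]
finger_gap: 0.0597
finger_force: 0.0
clock: 10.13
position: [0.5432, -0.1745, 0.1568]
tcp_rot: [-3.141, 0.0, -0.107]
ft_force: [-0.1, -1.3, 0.5]
finger_gap: 0.0599
finger_force: 0.0
```

View pics/s5.png

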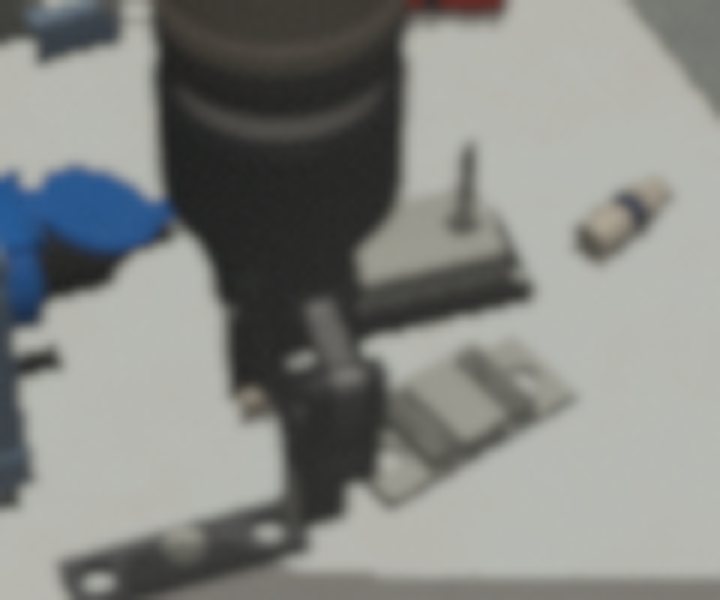

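```bash
python3 -m crank '{"series": [[0.2,0.1,-0.8,0,0,0,0.7],[0,0,-0.8,0,0,0,0.7],[0,0,-0.8,0,0,0,0.7],[0,0,-0.6,0,0,0,0.7],[0,0,0,0,0,0,0.7]]}'
python3 -c "from cell import r;o=r.get_obs();print(o['position'])"
python3 -m crank '{"series": [[0,0,0,0,0,0,0.7],[0,0,0,0,0,0,0.7],[0,0,0,0,0,0,0.7],[0,0,0,0,0,0,0.7],[0,0,0,0,0,0,0.7]]}'
```

```text
clock: 10.6
position: [0.5455, -0.1738, 0.0316]
tcp_rot: [-3.141, 0.011, -0.115]
ft_force: [-0.5, 1.1, -0.4]
finger_gap: 0.0599
finger_force: 0.0
[ 0.545457   -0.17379108  0.03158787]
clock: 11.02
position: [0.552, -0.1734, 0.0383]
tcp_rot: [3.141, -0.003, -0.112]
ft_force: [-0.7, 0.7, 0.1]
finger_gap: 0.0601
finger_force: 0.0
```

```bash
python3 -m crank '{"series": [[0,0.1,-0.4,0,0,0,0.7],[0,0,-0.4,0,0,0,0.7],[0,0,0,0,0,0,0.7],[0,0,0,0,0,0,0.7],[0,0,0,0,0,0,0.7]]}'
python3 -m crank '{"series": [[0,0,0,0,0,0,0],[0,0,0,0,0,0,0],[0,0,0,0,0,0,0],[0,0,0,0,0,0,0],[0,0,0,0,0,0,0]]}' 50
```

```text
clock: 11.43
position: [0.5515, -0.1693, 0.0057]
tcp_rot: [3.141, -0.002, -0.112]
ft_force: [0.0, -0.0, -0.1]
finger_gap: 0.0596
finger_force: 0.0
clock: 11.85
position: [0.5519, -0.1694, 0.0066]
tcp_rot: [3.141, -0.003, -0.112]
ft_force: [-1.7, 1.1, 4.9]
finger_gap: 0.0381
finger_force: 49.5
```

```bash
python3 -m crank '{"series": [[0,0,0,0,0,0,0],[0,0,0,0,0,0,0],[0,0,0.5,0,0,0,0],[0,0,0.8,0,0,0,0],[0,0,0.8,0,0,0,0]]}'
python3 -m crank '{"series": [[-0.4,-0.5,0.9,0,0,0,0],[-0.8,-0.9,0.2,0,0,0,0],[-0.8,-0.9,0,0,0,0,0],[-0.7,-0.9,0,0,0,0,0],[-0.4,-0.9,0,0,0,0,0]]}'
python3 -m crank '{"series": [[-0.4,-0.9,0,0,0,0,0],[0,0,0,0,0,0,0],[0,0,0,0,0,0,0],[0,0,0,0,0,0,0],[0,0,0,0,0,0,0]]}'
python3 - <<'E'
from h import *
s=r.capture("side");crop(s,260,60,380,160,6,"pics/s6.png");o=r.get_obs();print(o["position"],o["finger_gap"],o["ft_force"])
E
```

```text
clock: 12.27
position: [0.5496, -0.1686, 0.0889]
tcp_rot: [-3.141, 0.003, -0.112]
ft_force: [1.6, 0.5, -1.1]
finger_gap: 0.0382
finger_force: 50.6
clock: 12.68
position: [0.4363, -0.3193, 0.1304]
tcp_rot: [-3.141, 0.0, -0.112]
ft_force: [-0.4, 0.7, -1.1]
finger_gap: 0.0379
finger_force: 50.6
clock: 13.1
position: [0.4244, -0.3527, 0.1294]
tcp_rot: [-3.14, -0.0, -0.109]
ft_force: [1.2, 0.6, -2.2]
finger_gap: 0.0379
finger_force: 50.7
[ 0.42447692 -0.35252113  0.12929904] 0.037828001159123444 [ 0.1788508   0.21409883 -1.25818057]
```

View pics/s6.png

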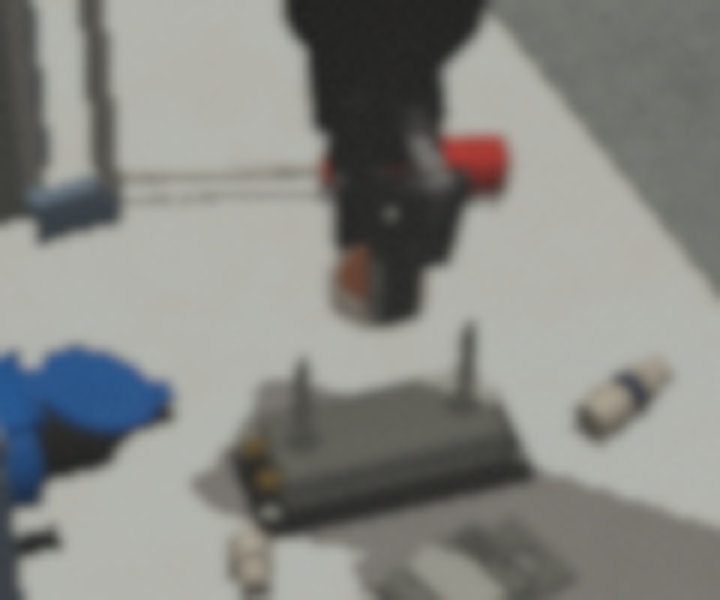

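Run:
```python
from h import *
c=r.capture("side");p=r.get_obs()["position"];t=np.linspace(0,2*np.pi,100)
for ox in(-.004,0,.004,.008):
    X=np.concatenate([np.c_[p[0]+ox+.021*np.cos(t),p[1]+.021*np.sin(t),0*t+p[2]-.0066+z] for z in(.002,.012)])
    C=np.c_[p[0]+ox+.017*np.cos(t),p[1]+.017*np.sin(t),0*t+p[2]-.0066+.014]
    q=proj(c,X);k=proj(c,C);f=lambda u,a:(u-a+.5)*6-.5
    print(ox,"rim left",f(q[:,0].min(),260),"bottom",f(q[:,1].max(),60),"copper left",f(k[:,0].min(),260),"top",f(k[:,1].min(),60))
```

```text
-0.004 rim left 335.8447847031265 bottom 330.635598877293 copper left 345.90987325663 top 244.6228599367758
0 rim left 326.97507041562494 bottom 333.4363487054284 copper left 336.9604711963433 top 247.31124563422665
0.004 rim left 318.08907492904416 bottom 336.24230442700656 copper left 327.9944766562263 top 250.00456862520252
0.008 rim left 309.1587338218807 bottom 339.05348057021024 copper left 319.0118434489732 top 252.70284252341474
```

```bash
python3 -m crank '{"series": [[-0.35,-0.5,0,0,0,0,0],[0,0,-0.6,0,0,0,0],[0,0,-0.6,0,0,0,0],[0,0,-0.6,0,0,0,0],[0,0,0,0,0,0,0]]}'
python3 -m crank '{"series": [[0,0,0,0,0,0,0],[0,0,0,0,0,0,0],[0,0,0,0,0,0,0],[0,0,0,0,0,0,0],[0,0,0,0,0,0,0]]}'
```

```text
clock: 13.62
position: [0.4071, -0.37, 0.0528]
tcp_rot: [-3.135, 0.008, -0.109]
ft_force: [-2.3, 2.1, -2.6]
finger_gap: 0.0381
finger_force: 50.7
clock: 14.03
position: [0.41, -0.3752, 0.0588]
tcp_rot: [3.14, -0.002, -0.111]
ft_force: [0.8, -0.0, -2.2]
finger_gap: 0.0378
finger_force: 50.7
```

```bash
python3 -m crank '{"series": [[0.02,0.08,-0.2,0,0,0,0],[0,0,-0.3,0,0,0,0],[0,0,0,0,0,0,0],[0,0,0,0,0,0,0],[0,0,0,0,0,0,0]]}'
python3 -m crank '{"series": [[0,0,-0.05,0,0,0,0],[0,0,0,0,0,0,0],[0,0,0,0,0,0,0],[0,0,0,0,0,0,0],[0,0,0,0,0,0,0]]}'
```

```text
clock: 14.45
position: [0.4094, -0.3709, 0.0368]
tcp_rot: [-3.141, 0.001, -0.112]
ft_force: [-0.2, -1.0, -2.6]
finger_gap: 0.0376
finger_force: 52.3
clock: 14.87
position: [0.41, -0.3714, 0.0355]
tcp_rot: [3.141, -0.0, -0.112]
ft_force: [0.7, 0.3, -1.7]
finger_gap: 0.038
finger_force: 52.3
```

```bash
python3 -m crank '{"series": [[0.02,0,-0.04,0,0,0,0],[0,0,0,0,0,0,0],[0,0,0,0,0,0,0],[0,0,0,0,0,0,0],[0,0,0,0,0,0,0]]}'
```

```text
clock: 15.28
position: [0.4105, -0.3716, 0.0348]
tcp_rot: [-3.142, -0.0, -0.112]
ft_force: [-2.4, 1.2, 4.5]
finger_gap: 0.0379
finger_force: 52.7
```

```bash
python3 -m crank '{"series": [[0,0,-0.03,0,0,0,0],[0,0,0,0,0,0,0],[0,0,0,0,0,0,0],[0,0,0,0,0,0,0],[0,0,0,0,0,0,0]]}'
```

```text
clock: 15.7
position: [0.4105, -0.3716, 0.0347]
tcp_rot: [-3.141, -0.0, -0.112]
ft_force: [-3.9, 3.5, 12.8]
finger_gap: 0.0377
finger_force: 53.2
```

```bash
python3 -m crank '{"series": [[0,0,0.05,0,0,0,0.65],[0,0,0,0,0,0,0.65],[0,0,0.2,0,0,0,0.65],[0,0,0.8,0,0,0,0.65],[0,0,0.8,0,0,0,0.65]]}'
python3 -m crank '{"series": [[0,0,0.8,0,0,0.7,0.65],[0,0.6,0.4,0,0,1,0.65],[0,0.8,0,0,0,1,0.65],[0.1,0.8,0,0,0,1,0.65],[0,0,0,0,0,0,0.65]]}'
python3 -m crank '{"series": [[0,0,0,0,0,0,0.65],[0,0,0,0,0,0,0.65],[0,0,-0.8,0,0,0,0.65],[0,0,-0.8,0,0,0,0.65],[0,0,0,0,0,0,0.65]]}'
python3 - <<'E'
from h import *
s=r.capture("side");crop(s,260,90,390,200,6,"pics/s7.png")
E
```

```text
clock: 16.12
position: [0.4096, -0.3701, 0.1061]
tcp_rot: [-3.14, 0.004, -0.112]
ft_force: [1.0, -1.2, 0.7]
finger_gap: 0.0555
finger_force: 0.0
clock: 16.53
position: [0.4171, -0.2754, 0.1549]
tcp_rot: [-3.135, -0.003, 0.223]
ft_force: [1.1, 1.4, -0.0]
finger_gap: 0.0558
finger_force: 0.0
clock: 16.95
position: [0.4101, -0.2822, 0.0856]
tcp_rot: [-3.135, 0.01, 0.208]
ft_force: [-1.7, 0.7, -0.9]
finger_gap: 0.0555
finger_force: 0.0
```

View pics/s7.png

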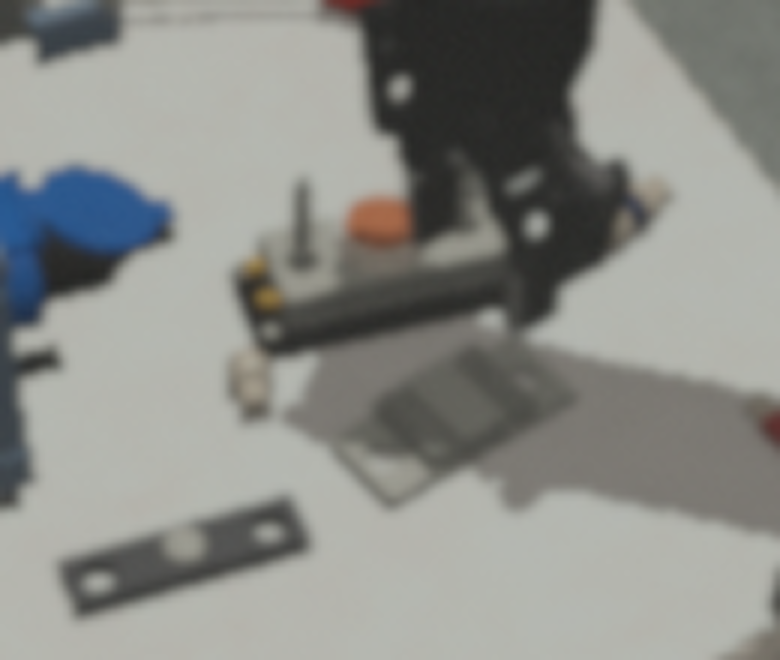

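```bash
python3 - <<'E'
from fs import *
c=r.capture("side");print("disc",ray(c,260+382.5/6-.5,90+222.5/6-.5,.044))
g=c["image"][90:200,260:390].astype(int);m=(g[...,0]>g[...,2]+50)&(g[...,0]>g[...,1]+35);m[:,75:]=0;m[:,:50]=0;m[60:]=0
ys,xs=np.nonzero(m);print(len(xs),ray(c,260+(xs.min()+xs.max())/2,90+(ys.min()+ys.max())/2,.044),ray(c,260+xs.mean(),90+ys.mean(),.044))
o=r.get_obs();print(o["position"],o["tcp_rot"])
E
python3 -m crank '{"series": [[0,0,0,0,0,0,0.65],[0,0,0,0,0,0,0.65],[0,0,0,0,0,0,0.65],[0,0,0,0,0,0,0.65],[0,0,0,0,0,0,0.65]]}'
```

```text
disc [ 0.41131469 -0.37245771  0.044     ]
60 [ 0.38747739 -0.43467569  0.044     ] [ 0.41019494 -0.38113793  0.044     ]
[ 0.41339789 -0.28431234  0.09006681] [-3.14075593e+00  2.94545676e-03  2.08618032e-01]
clock: 17.47
position: [0.4153, -0.2837, 0.0915]
tcp_rot: [3.141, -0.001, 0.211]
ft_force: [-0.5, -0.5, -0.0]
finger_gap: 0.0556
finger_force: 0.0
```

```bash
python3 -m crank '{"series": [[0,-0.05,-0.7,0,0,0,0.65],[0,0,-0.7,0,0,0,0.65],[0,0,-0.5,0,0,0,0.65],[0,0,-0.15,0,0,0,0.65],[0,0,0,0,0,0,0.65]]}'
python3 -m crank '{"series": [[0,0,0,0,0,0,0.65],[0,0,0,0,0,0,0.65],[0,0,0,0,0,0,0.65],[0,0,0,0,0,0,0.65],[0,0,0,0,0,0,0.65]]}'
```

```text
clock: 17.88
position: [0.4135, -0.2844, 0.0073]
tcp_rot: [-3.139, 0.003, 0.211]
ft_force: [0.4, 0.4, 0.4]
finger_gap: 0.0556
finger_force: 0.0
clock: 18.3
position: [0.4154, -0.2857, 0.0095]
tcp_rot: [3.14, -0.001, 0.211]
ft_force: [1.0, 0.2, -0.1]
finger_gap: 0.0556
finger_force: 0.0
```

```bash
python3 -m crank '{"series": [[0,0,-0.12,0,0,0,0.65],[0,0,0,0,0,0,0.65],[0,0,0,0,0,0,0],[0,0,0,0,0,0,0],[0,0,0,0,0,0,0]]}' 55
python3 -m crank '{"series": [[0,0,0,0,0,0,0],[0,0,0,0,0,0,0],[0,0,0,0,0,0,0],[0,0,0,0,0,0,0],[0,0,0,0,0,0,0]]}'
```

```text
clock: 18.72
position: [0.4147, -0.2854, 0.0039]
tcp_rot: [3.141, -0.0, 0.211]
ft_force: [-0.7, -0.2, 0.8]
finger_gap: 0.0429
finger_force: 57.5
clock: 19.13
position: [0.4147, -0.2854, 0.0039]
tcp_rot: [3.141, -0.0, 0.211]
ft_force: [-0.6, 0.3, 2.2]
finger_gap: 0.0423
finger_force: 57.5
```

```bash
python3 -m crank '{"series": [[0,0,0.6,0,0,0,0],[0,0,0.8,0,0,0,0],[0,0,0.8,0,0,0,0],[0,0,0.8,0,0,-0.7,0],[0,-0.4,0.4,0,0,-1,0]]}'
python3 -m crank '{"series": [[-0.1,-0.6,0,0,0,-1,0],[0,-0.6,0,0,0,-1,0],[0,-0.5,0,0,0,0,0],[0,0,0,0,0,0,0],[0,0,0,0,0,0,0]]}'
python3 -m crank '{"series": [[0,0,0,0,0,0,0],[0,0,0,0,0,0,0],[0,0,0,0,0,0,0],[0,0,0,0,0,0,0],[0,0,0,0,0,0,0]]}'
```

```text
clock: 19.55
position: [0.4168, -0.2984, 0.1425]
tcp_rot: [-3.14, -0.004, 0.064]
ft_force: [0.5, 0.7, -2.0]
finger_gap: 0.043
finger_force: 57.2
clock: 19.97
position: [0.4095, -0.37, 0.1389]
tcp_rot: [-3.141, 0.002, -0.114]
ft_force: [-0.0, 0.9, -2.7]
finger_gap: 0.0429
finger_force: 57.2
clock: 20.38
position: [0.411, -0.3686, 0.1398]
tcp_rot: [-3.141, -0.0, -0.11]
ft_force: [0.5, -0.4, -3.4]
finger_gap: 0.0423
finger_force: 57.2
```

```bash
python3 -m crank '{"series": [[-0.03,-0.08,-0.3,0,0,0,0],[0,0,-0.4,0,0,0,0],[0,0,-0.4,0,0,0,0],[0,0,0,0,0,0,0],[0,0,0,0,0,0,0]]}'
python3 -m crank '{"series": [[0,0,-0.3,0,0,0,0],[0,0,-0.3,0,0,0,0],[0,0,-0.2,0,0,0,0],[0,0,0,0,0,0,0],[0,0,0,0,0,0,0]]}'
```

```text
clock: 20.8
position: [0.4086, -0.3718, 0.0945]
tcp_rot: [-3.14, 0.003, -0.112]
ft_force: [-0.4, 0.2, -2.3]
finger_gap: 0.0425
finger_force: 57.1
clock: 21.22
position: [0.4091, -0.3724, 0.063]
tcp_rot: [-3.141, 0.001, -0.112]
ft_force: [-0.2, 0.2, -2.4]
finger_gap: 0.0424
finger_force: 57.1
```

```bash
python3 -m crank '{"series": [[0,0,-0.3,0,0,0,0],[0,0,0,0,0,0,0],[0,0,0,0,0,0,0],[0,0,0,0,0,0,0],[0,0,0,0,0,0,0]]}'
python3 -m crank '{"series": [[0,0,-0.05,0,0,0,0],[0,0,0,0,0,0,0],[0,0,0,0,0,0,0],[0,0,0,0,0,0,0],[0,0,0,0,0,0,0]]}'
```

```text
clock: 21.63
position: [0.4097, -0.3729, 0.0521]
tcp_rot: [3.141, -0.001, -0.112]
ft_force: [-0.8, -0.5, -2.1]
finger_gap: 0.0424
finger_force: 57.1
clock: 22.05
position: [0.4098, -0.3728, 0.05]
tcp_rot: [3.141, -0.001, -0.111]
ft_force: [0.1, 0.2, -2.0]
finger_gap: 0.0423
finger_force: 57.2
```

```bash
python3 -m crank '{"series": [[0,0,-0.05,0,0,0,0],[0,0,0,0,0,0,0],[0,0,0,0,0,0,0],[0,0,0,0,0,0,0],[0,0,0,0,0,0,0]]}'
```

```text
clock: 22.47
position: [0.4098, -0.3728, 0.048]
tcp_rot: [3.141, -0.001, -0.112]
ft_force: [0.4, 0.8, -1.3]
finger_gap: 0.043
finger_force: 57.2
```

```bash
python3 -m crank '{"series": [[0,0,-0.02,0,0,0,0],[0,0,0,0,0,0,0],[0,0,0,0,0,0,0],[0,0,0,0,0,0,0],[0,0,0,0,0,0,0]]}'
```

```text
clock: 22.88
position: [0.4098, -0.3727, 0.0479]
tcp_rot: [3.141, -0.001, -0.112]
ft_force: [-2.1, 1.9, 4.5]
finger_gap: 0.0426
finger_force: 58.0
```

```bash
python3 -m crank '{"series": [[0,0,0.02,0,0,0,0.65],[0,0,0,0,0,0,0.65],[0,0,0.2,0,0,0,0.65],[0,0,0.7,0,0,0,0.65],[0,0,0.8,0,0,0,0.65]]}'
python3 -m crank '{"series": [[0.2,0.3,0.8,0,0,0.5,0.65],[0.8,0.6,0,0,0,0,0.5],[0.8,0.6,0,0,0,0,0.5],[0.8,0.6,0,0,0,0,0.5],[0.8,0.6,0,0,0,0,0.5]]}'
python3 -m crank '{"series": [[0,0,0,0,0,0,0.5],[0,0,0,0,0,0,0.5],[0,0,-0.8,0,0,0,0.5],[0,0,-0.8,0,0,0,0.5],[0,0,0,0,0,0,0.5]]}'
python3 -m crank '{"series": [[0,0,0,0,0,0,0.5],[0,0,0,0,0,0,0.5],[0,0,0,0,0,0,0.5],[0,0,0,0,0,0,0.5],[0,0,0,0,0,0,0.5]]}'
python3 - <<'E'
from h import *
s=r.capture("side");crop(s,250,90,370,190,6,"pics/s8.png")
E
```

```text
clock: 23.3
position: [0.4081, -0.3711, 0.1148]
tcp_rot: [-3.139, 0.005, -0.112]
ft_force: [1.6, -0.1, 0.4]
finger_gap: 0.0557
finger_force: 0.0
clock: 23.72
position: [0.5471, -0.2635, 0.1489]
tcp_rot: [3.141, -0.002, -0.069]
ft_force: [-0.8, -0.8, 0.1]
finger_gap: 0.0427
finger_force: 0.0
clock: 24.13
position: [0.5397, -0.2635, 0.0781]
tcp_rot: [-3.138, 0.012, -0.071]
ft_force: [-2.0, 0.9, -1.1]
finger_gap: 0.0428
finger_force: 0.0
clock: 24.55
position: [0.5465, -0.2653, 0.0856]
tcp_rot: [3.14, -0.003, -0.068]
ft_force: [0.3, -0.4, 0.5]
finger_gap: 0.0423
finger_force: 0.0
```

View pics/s8.png

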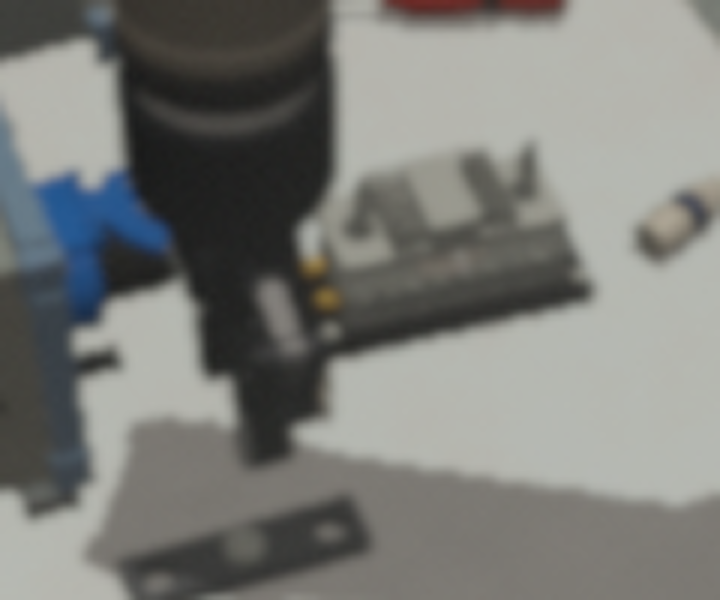

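The finned block rests on the disc with both studs through its holes (crop (365,210) and (530,170)); now the small bar.

```bash
python3 -m crank '{"series": [[0.13,0.07,-0.6,0,0,0,0.5],[0,0,-0.6,0,0,0,0.5],[0,0,-0.5,0,0,0,0.5],[0,0,0,0,0,0,0.5],[0,0,0,0,0,0,0.5]]}'
python3 -m crank '{"series": [[0,0,0,0,0,0,0.5],[0,0,0,0,0,0,0.5],[0,0,0,0,0,0,0.5],[0,0,0,0,0,0,0.5],[0,0,0,0,0,0,0.5]]}'
```

```text
clock: 25.02
position: [0.5501, -0.2613, 0.0153]
tcp_rot: [-3.141, 0.002, -0.068]
ft_force: [-0.5, -0.2, -0.0]
finger_gap: 0.0428
finger_force: 0.0
clock: 25.43
position: [0.5513, -0.262, 0.0167]
tcp_rot: [3.141, -0.001, -0.068]
ft_force: [0.2, 0.2, -0.4]
finger_gap: 0.0426
finger_force: 0.0
```

```bash
python3 -m crank '{"series": [[0,0,-0.3,0,0,0,0.5],[0,0,0,0,0,0,0.5],[0,0,0,0,0,0,0],[0,0,0,0,0,0,0],[0,0,0,0,0,0,0]]}' 55
python3 -m crank '{"series": [[0,0,0,0,0,0,0],[0,0,0,0,0,0,0],[0,0,0,0,0,0,0],[0,0,0,0,0,0,0],[0,0,0,0,0,0,0]]}'
```

```text
clock: 25.85
position: [0.5506, -0.2617, 0.0036]
tcp_rot: [-3.142, 0.0, -0.068]
ft_force: [0.2, -1.1, -1.8]
finger_gap: 0.0241
finger_force: 54.9
clock: 26.27
position: [0.5507, -0.2617, 0.0038]
tcp_rot: [3.142, 0.0, -0.068]
ft_force: [0.4, 0.0, -1.3]
finger_gap: 0.024
finger_force: 54.9
```

```bash
python3 -m crank '{"series": [[0,0,0.5,0,0,0,0],[0,0,0.8,0,0,0,0],[0,0,0.8,0,0,0,0],[0,0,0.8,0,0,0,0],[-0.2,-0.2,0.6,0,0,-0.5,0]]}'
python3 -m crank '{"series": [[-0.8,-0.6,0.2,0,0,0,0],[-0.8,-0.6,0,0,0,0,0],[-0.8,-0.6,0,0,0,0,0],[-0.6,-0.5,0,0,0,0,0],[-0.3,-0.2,0,0,0,0,0]]}'
python3 -m crank '{"series": [[0,0,0,0,0,0,0],[0,0,0,0,0,0,0],[0,0,0,0,0,0,0],[0,0,0,0,0,0,0],[0,0,0,0,0,0,0]]}'
python3 - <<'E'
from h import *
s=r.capture("side");crop(s,260,60,380,160,6,"pics/s9.png");o=r.get_obs();print(o["position"],o["tcp_rot"])
E
```

```text
clock: 26.68
position: [0.5458, -0.2675, 0.1467]
tcp_rot: [-3.14, -0.005, -0.108]
ft_force: [1.1, 0.6, -1.2]
finger_gap: 0.0241
finger_force: 55.0
clock: 27.1
position: [0.405, -0.3744, 0.1525]
tcp_rot: [3.138, 0.002, -0.12]
ft_force: [-1.4, -1.1, -2.7]
finger_gap: 0.0242
finger_force: 55.0
clock: 27.52
position: [0.4127, -0.368, 0.1516]
tcp_rot: [-3.141, -0.0, -0.108]
ft_force: [0.7, -0.5, -2.1]
finger_gap: 0.0239
finger_force: 55.0
[ 0.41228504 -0.36840402  0.15157363] [-3.14114144e+00 -7.17840018e-05 -1.08323002e-01]
```

View pics/s9.png

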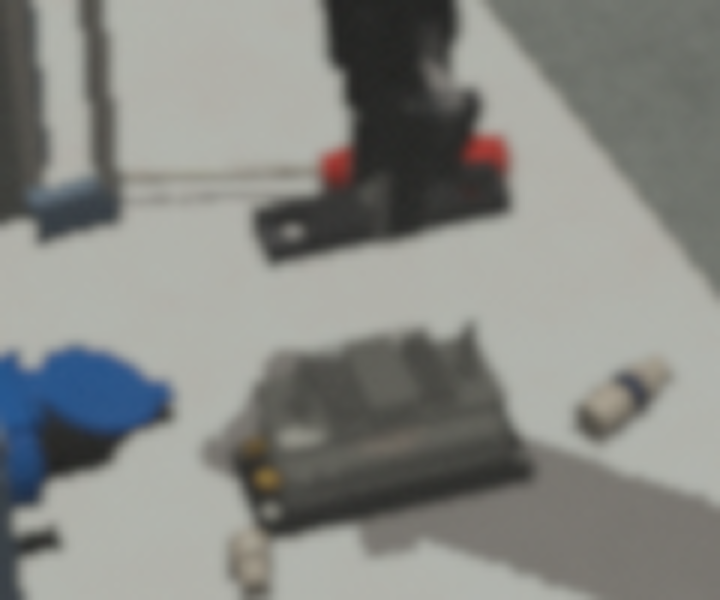

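Bar is held level: lower edge corners at crop (272,263) and (510,212). Check its offset against the tool.

Run:
```python
from fs import *
c=r.capture("side");b=.1478
fit(c,260,60,6,[(272,263),(511,212)],[(.052,.013,b),(-.052,.013,b)],[.41,-.37,0])
fit(c,260,60,6,[(272,263),(511,212),(253,214),(290,231)],[(.052,.013,b),(-.052,.013,b),(.052,-.013,b+.01),(.038,0,b+.01)],[.41,-.37,0])
```

```text
[ 0.4139 -0.3724] -6.3 [[-0.3, 0.2], [0.3, -0.2]]
[ 0.4155 -0.3699] -4.1 [[-0.1, 1.5], [0.1, 0.1], [-0.6, -0.4], [0.5, -1.2]]
```

```bash
python3 -m crank '{"series": [[-0.1,-0.08,-0.3,0,0,0,0],[0,0,-0.6,0,0,0,0],[0,0,-0.5,0,0,0,0],[0,0,0,0,0,0,0],[0,0,0,0,0,0,0]]}'
python3 -m crank '{"series": [[0,0,0,0,0,0,0],[0,0,0,0,0,0,0],[0,0,0,0,0,0,0],[0,0,0,0,0,0,0],[0,0,0,0,0,0,0]]}'
```

```text
clock: 28.03
position: [0.4065, -0.3718, 0.095]
tcp_rot: [-3.14, 0.002, -0.111]
ft_force: [0.5, -0.6, -1.1]
finger_gap: 0.0239
finger_force: 54.9
clock: 28.45
position: [0.4071, -0.3733, 0.0966]
tcp_rot: [3.141, -0.001, -0.111]
ft_force: [-0.2, -0.1, -1.7]
finger_gap: 0.0239
finger_force: 55.0
```

```bash
python3 -m crank '{"series": [[0.03,0.03,-0.1,0,0,0,0],[0,0,-0.2,0,0,0,0],[0,0,-0.1,0,0,0,0],[0,0,0,0,0,0,0],[0,0,0,0,0,0,0]]}'
python3 -m crank '{"series": [[0,0,-0.15,0,0,0,0],[0,0,-0.1,0,0,0,0],[0,0,0,0,0,0,0],[0,0,0,0,0,0,0],[0,0,0,0,0,0,0]]}'
```

```text
clock: 28.87
position: [0.4075, -0.3713, 0.079]
tcp_rot: [-3.141, 0.001, -0.112]
ft_force: [-0.3, -0.5, -1.5]
finger_gap: 0.0236
finger_force: 55.0
clock: 29.28
position: [0.408, -0.3718, 0.0699]
tcp_rot: [3.141, -0.0, -0.112]
ft_force: [-0.3, -0.9, -1.6]
finger_gap: 0.0245
finger_force: 55.0
```

```bash
python3 -m crank '{"series": [[0,0,-0.05,0,0,0,0],[0,0,0,0,0,0,0],[0,0,0,0,0,0,0],[0,0,0,0,0,0,0],[0,0,0,0,0,0,0]]}'
python3 -m crank '{"series": [[0,0,-0.04,0,0,0,0],[0,0,0,0,0,0,0],[0,0,0,0,0,0,0],[0,0,0,0,0,0,0],[0,0,0,0,0,0,0]]}'
```

```text
clock: 29.7
position: [0.408, -0.3718, 0.0679]
tcp_rot: [3.141, -0.0, -0.112]
ft_force: [-0.2, -0.3, -1.2]
finger_gap: 0.0239
finger_force: 55.0
clock: 30.12
position: [0.408, -0.3717, 0.0662]
tcp_rot: [3.142, -0.0, -0.112]
ft_force: [0.7, -1.7, -2.5]
finger_gap: 0.0244
finger_force: 55.0
```

```bash
python3 -m crank '{"series": [[0,0,-0.03,0,0,0,0],[0,0,0,0,0,0,0],[0,0,0,0,0,0,0],[0,0,0,0,0,0,0],[0,0,0,0,0,0,0]]}'
```

```text
clock: 30.53
position: [0.4081, -0.3719, 0.0652]
tcp_rot: [3.141, -0.0, -0.112]
ft_force: [0.2, 0.3, -0.6]
finger_gap: 0.0241
finger_force: 55.0
```

```bash
python3 -m crank '{"series": [[0,0,-0.02,0,0,0,0],[0,0,0,0,0,0,0],[0,0,0,0,0,0,0],[0,0,0,0,0,0,0],[0,0,0,0,0,0,0]]}'
```

```text
clock: 30.95
position: [0.4082, -0.372, 0.0651]
tcp_rot: [3.141, -0.001, -0.112]
ft_force: [-1.6, 0.9, 5.6]
finger_gap: 0.0241
finger_force: 55.7
```

```bash
python3 -m crank '{"series": [[0,0,0.02,0,0,0,0.45],[0,0,0,0,0,0,0.45],[0,0,0,0,0,0,0.45],[0,0,0.2,0,0,0,0.45],[0,0,0.4,0,0,0,0.45]]}'
python3 -m crank '{"series": [[0,0,0.8,0,0,0,0.45],[0,0,0.8,0,0,0,0.45],[0,0.5,0.5,0,0,0,0.45],[0,0.9,0,0,0,0,0.45],[0,0.9,0,0,0,0,0.45]]}'
python3 -m crank '{"series": [[0.5,0.9,0,0,0,0,0.45],[0.6,0.5,0,0,0,0,0.45],[0,0,0,0,0,0,0.45],[0,0,0,0,0,0,0.45],[0,0,0,0,0,0,0.45]]}'
cat > e.py <<'E'
from fs import *
s=r.capture("side");cv2.imwrite("pics/fin_s.png",s["image"][:,:,::-1])
g=s["image"].astype(int)
# overlay-free numeric check: boss blob & predicted positions
b=np.array([.4096,-.3712]);a=np.radians(-6.3);R=np.array([[np.cos(a),-np.sin(a)],[np.sin(a),np.cos(a)]])
W=lambda p:np.r_[R@np.array(p[:2])+b,p[2]]
for n,p in dict(boss=(0,0,.076),tipP=(.038,0,.079),tipM=(-.038,0,.079),barPP=(.052,.013,.072),barMP=(-.052,.013,.072),barPM=(.052,-.013,.072),barMM=(-.052,-.013,.072)).items():print(n,proj(s,np.array([W(p)]))[0].round(1))
print(g[100:130,303:350].sum(2)//30)
E
python3 e.py | head -8
python3 - <<'E'
import cv2,numpy as np
np.set_printoptions(linewidth=250,threshold=99999)
g=cv2.cvtColor(cv2.imread("pics/fin_s.png"),cv2.COLOR_BGR2GRAY)//10
print("cols 296..354")
for v in range(98,142):print(v,' '.join(f"{x:2d}" for x in g[v,296:355]))
E
```

```text
clock: 31.37
position: [0.4066, -0.3703, 0.0875]
tcp_rot: [-3.139, 0.004, -0.112]
ft_force: [-0.0, -0.1, 0.4]
finger_gap: 0.0384
finger_force: 0.0
clock: 31.78
position: [0.4085, -0.2811, 0.1754]
tcp_rot: [3.139, -0.005, -0.116]
ft_force: [1.0, 0.5, 0.0]
finger_gap: 0.0387
finger_force: 0.0
clock: 32.2
position: [0.4516, -0.2244, 0.1733]
tcp_rot: [3.14, 0.0, -0.112]
ft_force: [-0.6, -0.9, 0.8]
finger_gap: 0.0383
finger_force: 0.0
boss [324.3 117.6]
tipP [310.4 119.9]
tipM [338.2 113.6]
barPP [306.7 126.5]
barMP [344.8 117.8]
barPM [303.7 119.8]
barMM [341.4 111.3]
[[17 17 17 ...  4  4  4]
cols 296..354
98 18 17 17 18 17 17 17 17 17 17 17 17 17 17 17 17 17 17 17 17 17 17 17 17 17 17 17 16 12  8  5  4  4  4  4  4  4  4  4  4  4  4  4  4  4  4  4  4  4  4  4  4  4  4  7 11 15 17 17
99 18 18 18 18 17 17 17 17 17 17 17 17 17 17 17 17 17 17 17 17 17 17 17 17 17 17 17 16 13  8  5  4  4  4  4  4  4  4  4  4  4  4  4  4  4  4  4  4  4  4  4  4  4  4  7 11 15 17 17
100 18 18 18 17 17 17 17 17 17 17 17 17 17 17 17 17 17 17 17 17 17 17 17 17 17 17 17 16 13  8  5  4  4  4  4  4  4  4  4  4  4  4 
[... 6771 characters left out ...]
6  8  9  8  8  8  9  9  9  9  9  8  9  9  8  8  8  8  8  7  7  7  7  7  7  7  7  6  7  6  6  6  6  6  6  6  5  5  4  4  4  4  5  5  5  7 11 15 17 17 18 18 18
139 17 17 15 12  7  5  7  9 10  9  8  8  8  9  9  9  8  8  8  8  7  7  7  7  7  7  7  7  7  7  7  7  6  6  6  6  6  5  5  5  6  6  5  5  5  5  5  5  5  6  7  8 12 15 17 17 18 18 18
140 18 17 16 14  9  6  6  8  9  9  8  7  8  8  8  8  7  7  7  7  7  7  7  7  7  7  6  6  6  6  6  6  5  5  5  5  5  5  5  5  5  5  5  5  5  6  6  7  9 10 11 12 14 16 17 18 18 18 18
141 18 17 17 15 11  6  5  6  7  7  7  7  7  7  7  7  7  7  7  7  7  6  7  7  6  6  6  6  5  5  5  5  5  5  5  5  5  5  5  5  6  6  7  7  9 10 11 12 14 15 15 16 17 17 17 18 18 18 18
```

Numerically the bar's boss lies at pixel (324.5, 117.5), against a predicted (324.3, 117.6), and its corners agree within about 1 px. So it is seated flat at the right height, and the gripper is clear.

```bash
python3 -c "from cell import r;print(r.job_done())"
```

```text
the job is handed in; nothing more can be done
None
```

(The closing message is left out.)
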